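Vacuum-seal a baby food jar: load, shut the drawer, hold the lever at its third stop

ROBOT

A 7-joint arm with a two-finger parallel gripper is mounted at the origin on the work surface. World frame = base frame: x ahead of the robot, y to its left, z up, the work surface at z = 0. Lengths are in m, angles in rad, forces in N, time in s.
With the tool pointing down it reaches from about 0.425 to 0.925 m from the base axis. Payload 6.8 kg.
Tool frame: the origin (TCP) lies on the centre line of the jaws, within the pads' length; the fingertips stand 19 mm ahead of it and the grasp point (between the pads) is the TCP (tcp_to_tips is the distance from the TCP to the fingertips, in m); x points along the fingers, y is the direction in which the jaws open and shut, and the axes are right-handed (so a half turn about x gives the same grasp; the last joint's range is limited). The gripper opens to 85 mm and grips with 20 to 120 N. Pads are 22 mm wide; open, the fingers measure 114 mm over their backs; the gripper's body (76 mm by 85 mm) begins 54 mm behind the grasp point. The pads swing forward as they close: fully open they stand 13 mm farther back than shut.
Start: joints at [-1.455, 0.477, 0.022, 1.555, -0.011, 1.109, -0.083], TCP at [0.15, 0.658, 0.224] pointing down, gripper open.
Joint ranges: [-2.96, 2.96], [-0.34, 2.1], [-1.41, 1.46], [0.24, 2.44], [-1.37, 4.51], [0.17, 1.92], [-2.96, 2.96]. Speed limits (rad/s): [2.39, 2.39, 3.14, 3.14, 3.14, 3.14, 3.14].

INTERFACE

Orientations are given as a unit quaternion [w, x, y, z].
In Python, from station import get_obs, read_camera, hand_in, spot_in, cut_out, tcp_to_tips gives the robot as it stands.
- The arm moves only by the shell command python3 -m jog 'ROWS' [FORCE]. ROWS is JSON, a list of rows, each an object of numbers: "gripper": the closure, from 0 (fully open) to 1 (shut); "dx", "dy", "dz": the shift along the world's x, y, z in m; "rx", "ry", "rz": the turn, a rotation vector about the world's x, y, z in degrees. In form: [{"gripper": .., "dx": .., "dy": .., "dz": .., "rx": .., "ry": .., "rz": ..}, ...]. A call has 1 to 10 rows; each row is the pose to reach, as a shift and turn from the pose commanded when the call began; what a row does not reach only later rows make up. A row lasts 1/10 s, in which the tool goes at most 50 mm and 8.59 degrees, less where a joint would pass 70% of its speed; a pose out of reach is approached as far as the arm can. A call with a gripper value outside its range is refused whole. The fingers move at their own pace and stop on an object; FORCE is the grip in N (left out, the last holds). Time passes only in rows, so rows that repeat a pose let the fingers close. It gives the time, the measured TCP pose, the force and the opening at its end, in the units of the state.
- get_obs(): the state, without advancing time (a new reading comes with each control period).
- read_camera(name): name is "scene" or "top"; returns a dict with "pixels" (420x560x3 uint8, blue, green, red), "range_z" (420x560 float32, m along the optical axis (not along the pixel's ray), 0 where there is no reading), "camera_matrix" (3x3 intrinsics, pixels), "cam_to_world" (4x4, takes a point from camera to world coordinates). Camera axes: x right, y down, z forward; pixel columns grow to the right and rows downward; lengths in m; the calibration is good to about 2 mm. A picture is of the moment at which its call begins.
- hand_in(): hands the job in, once; it reports no verdict.
Trained networks look in the newest picture that a camera, given by its name, has taken for a name from the list of things; names that differ only in an ending like _2 or _b are one class to them, and where a whole thing is asked for, a point or a joint stands for the part that bears it (a point fixed in the world has none). Each returns a list of dicts, best first, with "conf" (0 to 1); they miss things now and then, are a little off and sometimes report something else, mostly with a low value. They report only what shows in the picture. A call takes as long as a camera call. They do not tell look-alikes from the thing itself.
- spot_in(camera, label): "box" ([centre column, centre row, width, height] in pixels, round what is visible of it).
- cut_out(camera, label): "mask" (420x560 bool, what is visible of it) and "box" ([centre column, centre row, width, height] in pixels, round what is visible of it).
The state is a dict: "t": time; "q": joint angles; "joint_vel": joint speeds; "joint_torque": joint torques, N m; "eef_pos": TCP position; "tool_rot": TCP orientation; "contact_force": force on the tool from outside, world axes, zero at the start; "torque": the same for the moment, N m; "gripper_width": opening from 0.0 (shut) to 1.0 (fully open).
Only numpy, scipy, OpenCV 4.12 (cv2) and the standard library are available. Lean on these libraries where they do the work, as an engineer would, in place of code of your own. Each camera call takes 0.05 s, during which the arm holds its last target. There are 200 camera calls.

TASK

Stand the baby food jar from the turntable upright in the round seat of the vacuum sealer's open drawer, let go of it and push the drawer fully shut. Only then press the sealer's orange spring-return lever down with the fingers past its first two click stops (yellow marks) to the third (green mark), not on to the bottom (red mark), and finish while still holding it down at the third stop: do not let go. Leave everything else where it stands.

Things in the scene. Friction and masses are not known exactly. Their poses are not given: they have to be found in the camera images.
- jar_center (a point): centre (half-way up) of the baby food jar: glass with orange contents and a white lid, 54 mm diameter, 60 mm high, about 0.17 kg, upright, standing loose on the tray of the clear turntable; z is up along its axis
- seat (a point): centre of the round jar seat, on the drawer's floor (the jar's underside rests at this height), moving with the drawer: a black rubber ring, 70 mm inner diameter, 8 mm high. Axes: x into the machine (the way the drawer shuts), y to its left seen from the robot, z up. The drawer's side walls stand 54 mm either side, 18 mm high; its front panel 55 mm towards -x, 76 mm high (above this floor)
- drawer_front (a point): point in the middle of the outer face of the drawer's teal front panel (146 mm wide, 82 mm high, 8 mm thick), 18 mm below its top edge and 70 mm above the work surface: push here along the seat's +x. Same axes as the seat
- drawer (a joint): how far the drawer stands open, m: 0 is fully shut, starts 0.125 to 0.140; slides with about 1.5 N of friction and stays where it is left
- lever (a joint): angle of the sealer's lever, rad: 0 at rest (pointing 0.30 rad above level), growing as its tip is pressed down; click stops at 0.18, 0.36 and 0.54 (the third), bottom end at 0.70. A spring always returns it to 0 when let go. Pressing on the pad takes 3 to 10 N, falling as it drops into a stop and rising after it
- lever_pad (a point): centre of the top face of the orange pad at the lever's end, which is pressed from above: 44 mm (machine's x) by 40 mm (along the lever) by 10 mm thick. It moves with the lever, 115 mm from the hinge, 41 mm above it at rest; at the third stop it is about 66 mm lower than at rest and the space below it is free
- lever_hinge (a point): point on the lever's hinge axis, on the machine's right side (seen from the robot), 100 mm above the work surface, 5 mm out from the housing's side face. Axes are those of the seat: the hinge axis is x, the lever reaches out from here to -y. A thin grey plate with the coloured stop marks stands 24 mm from here towards +x, reaching 47 mm out
- sealer: the vacuum sealer: white housing fixed to the surface, 180 mm deep (x), 150 mm wide (y), 125 mm high; origin on the work surface under its centre; axes as the seat's. As the drawer starts, the seat's centre lies 70 to 85 mm in front of the housing
- turntable: clear turntable, 280 mm diameter, that turns stiffly on a fixed foot: origin on the work surface under its centre; tray floor 16 mm high, raised rim 28 mm high (above the work surface). Jar, can and muffin cup stand on the tray, 75 mm from its centre, a third of a turn apart in any order
- can: closed can of beans, 74 mm diameter, 110 mm high, red label with a cream band, on the turntable; origin at the centre of its underside; leave alone
- cup: teal silicone muffin cup, 70 mm across, 35 mm high, on the turntable; origin at the centre of its underside; leave alone
- pin_handle: wooden rolling pin handle, 105 mm long, 30 mm thick, lying on the liner along its x axis; origin under its middle; leave alone
- spice: spice jar with a black cap, 44 mm diameter, 100 mm high; origin at the centre of its underside; leave alone
- scoop: spoon, 150 mm long, lying along its x axis on the liner; leave alone
- tea_tin: green tea tin, 70 by 90 by 80 mm high; origin at the centre of its underside; leave alone
Things that resemble listed ones, but are neither listed nor needed, are in the scene too. Leave any blue or pink look-alike of the part that bears jar_center alone.

How it is judged:
By the outcome, as a careful person would: the job done as asked, in the order asked, and still so for the second after the job is handed in, while the arm keeps its last pose, push and grip.
It also fails if it takes over 58 s, if anything falls off the work surface, if the arm or the gripper's body presses on something with over 40 N, if the wrist force passes 120 N, or if a joint passes its speed limit or range.

## Working session

There is one attempt and no reset: what is moved stays moved. The work goes in short steps, Python scripts to look and compute and a shell command to move; the robot and the scene stay as the last step left them, time stands still between calls to the robot, and variables do not carry over. Pictures are saved under pics/ and viewed, about 8 in all and at most 12, crops included, and the job is handed in when it is done.

```bash
mkdir -p pics; ls; python3 - <<'E'
from station import *
import cv2,numpy as np
for n in("scene","top"):
    r=read_camera(n); cv2.imwrite(f"pics/{n}0.png",r["pixels"]); np.savez(f"{n}0.npz",**r)
    print(n,r["cam_to_world"].round(3).tolist(),r["camera_matrix"].round(1).tolist())
    for l in("jar_center","seat","drawer_front","lever_pad","lever_hinge","sealer","turntable","can","cup"):
        print(l,[(round(d["conf"],2),np.round(d["box"]).tolist()) for d in spot_in(n,l)][:4])
print(get_obs(),tcp_to_tips)
E
python3 -c "
import cv2,numpy as np
a=cv2.imread('pics/scene0.png');b=cv2.imread('pics/top0.png')"
```

```text
pics
scene [[0.786, 0.409, -0.464, 1.168], [0.618, -0.498, 0.608, -0.877], [0.017, -0.765, -0.644, 1.016], [0.0, 0.0, 0.0, 1.0]] [[511.9, 0.0, 289.4], [0.0, 511.9, 204.3], [0.0, 0.0, 1.0]]
jar_center [(0.76, [321.0, 169.0, 18.0, 21.0]), (0.65, [304.0, 134.0, 13.0, 24.0]), (0.6, [280.0, 135.0, 16.0, 19.0]), (0.55, [283.0, 153.0, 17.0, 23.0])]
seat [(0.74, [342.0, 182.0, 84.0, 63.0]), (0.68, [260.0, 223.0, 50.0, 60.0])]
drawer_front [(0.78, [260.0, 221.0, 49.0, 60.0])]
lever_pad [(0.65, [255.0, 253.0, 38.0, 22.0])]
lever_hinge [(0.91, [301.0, 243.0, 128.0, 107.0]), (0.74, [262.0, 225.0, 54.0, 58.0])]
sealer [(0.73, [259.0, 222.0, 50.0, 59.0]), (0.71, [302.0, 246.0, 130.0, 105.0]), (0.51, [344.0, 183.0, 87.0, 59.0])]
turntable [(0.72, [341.0, 181.0, 84.0, 56.0])]
can [(0.77, [344.0, 184.0, 28.0, 40.0])]
cup [(0.54, [363.0, 169.0, 15.0, 18.0])]
top [[0.025, -0.992, 0.124, 0.318], [-1.0, -0.025, 0.002, -0.008], [0.001, -0.124, -0.992, 1.426], [0.0, 0.0, 0.0, 1.0]] [[486.7, 0.0, 285.3], [0.0, 486.7, 215.9], [0.0, 0.0, 1.0]]
jar_center [(0.95, [147.0, 296.0, 24.0, 19.0]), (0.9, [195.0, 237.
[... 503 characters left out ...]
array([-1.45510347,  0.47695635,  0.02237363,  1.55541331, -0.01148327,
        1.10932699, -0.08308896]), 'joint_vel': array([-5.77332072e-04, -2.74917392e-04, -6.61874398e-05,  2.58388910e-04,
       -1.39152194e-03, -1.32571563e-03,  4.84145489e-04]), 'joint_torque': array([-2.64871022e-05, -5.96317935e+01,  1.60570700e+00, -2.81553519e+01,
        1.22651490e-02,  1.24967726e-03,  5.03214937e-05]), 'eef_pos': array([0.14978625, 0.65817385, 0.22423106]), 'tool_rot': array([ 0.70268157,  0.07895916,  0.7026893 , -0.07894174]), 'contact_force': array([ 0.28086709, -0.2443552 , -0.36080967]), 'torque': array([-0.00252762,  0.00033892, -0.02446565]), 'gripper_width': 0.9988678825528278} 0.019
```

View pics/scene0.png

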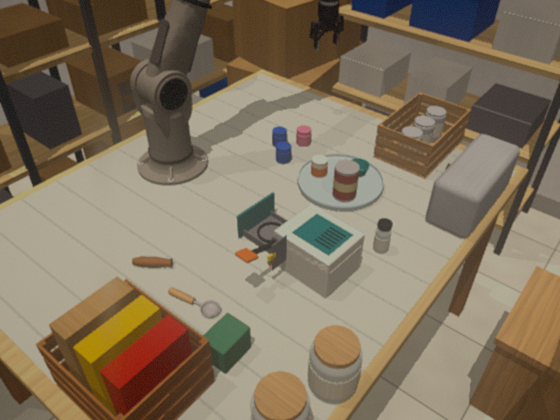

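View pics/top0.png

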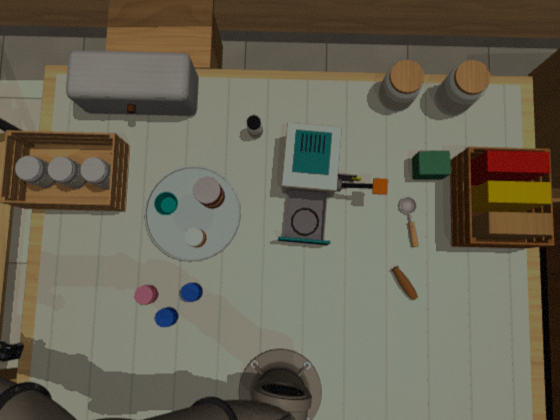

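Top view: the jar's white lid is at (195,237), the can at (211,191), the cup at (166,206), the seat ring at (304,221), the drawer's teal front at y≈240 and the orange pad at (380,186). The blue and pink look-alikes stand apart at lower left.

```bash
cat > h.py <<'E'
import numpy as np,cv2
from station import *
def cloud(r):
    z=r["range_z"];v,u=np.indices(z.shape);K=r["camera_matrix"]
    p=np.stack([(u-K[0,2])/K[0,0]*z,(v-K[1,2])/K[1,1]*z,z],-1)
    T=r["cam_to_world"];P=p@T[:3,:3].T+T[:3,3];P[z==0]=np.nan;return P
def at(r,P,z0):  # pixels-> ray hit with plane z0
    K=r["camera_matrix"];T=r["cam_to_world"];d=T[:3,:3]@np.array([(P[0]-K[0,2])/K[0,0],(P[1]-K[1,2])/K[1,1],1])
    return T[:3,3]+d*(z0-T[2,3])/d[2]
E
python3 - <<'E'
from h import *
for n in("top","scene"):
    r=dict(np.load(n+"0.npz"));P=cloud(r);b=r["pixels"];hsv=cv2.cvtColor(b,cv2.COLOR_BGR2HSV).astype(int)
    print(n)
    X,Y,Z=P[...,0],P[...,1],P[...,2]
    def rep(name,m):
        q=P[m]; print(name,m.sum(),"med",np.median(q,0).round(4),"min",q.min(0).round(4),"max",q.max(0).round(4),"mid",((np.percentile(q,2,0)+np.percentile(q,98,0))/2).round(4))
    def win(u0,u1,v0,v1):
        m=np.zeros(Z.shape,bool);m[v0:v1,u0:u1]=1;return m
    W=dict(top=dict(jar=(180,212,222,252),pad=(368,392,176,196),front=(270,335,230,248),house=(275,350,115,200),ring=(285,325,200,236)),
           scene=dict(jar=(308,332,154,180),pad=(230,262,244,264),front=(230,282,190,245),house=(270,370,205,295),ring=(240,300,212,250)))[n]
    rep("lid",win(*W["jar"])&(Z>.066)&(Z<.086)&(hsv[...,1]<90))
    rep("pad",win(*W["pad"])&(hsv[...,0]<15)&(hsv[...,1]>170)&(Z>.1))
    fm=win(*W["front"])&(hsv[...,0]>75)&(hsv[...,0]<100)&(hsv[...,1]>90)&(Z>.02); rep("front",fm)
    q=P[fm];print(" fit dx/dy",np.polyfit(q[:,1],q[:,0],1).round(4))
    hm=win(*W["house"])&(abs(Z-.125)<.006); rep("house",hm)
    q=P[hm][:,:2].astype(np.float32);print(" rect",cv2.minAreaRect(q))
    rm=win(*W["ring"])&(b.max(-1)<60); 
    if rm.sum(): rep("ring",rm)
    q=P[rm&(Z>.012)&(Z<.03)][:,:2].astype(np.float32)
    if len(q)>5: print(" ringrect",cv2.minAreaRect(q),len(q))
    print(" grid z ring", Z[W["ring"][2]:W["ring"][3]:4,W["ring"][0]:W["ring"][1]:4].round(3).tolist() if n=="top" else "")
from scipy.spatial.transform import Rotation as R
print(R.from_quat(get_obs()["tool_rot"],scalar_first=True).as_matrix().round(3))
r=dict(np.load("top0.npz"));b=r["pixels"]
a=cv2.resize(b[110:260,150:400],None,fx=3.2,fy=3.2,interpolation=cv2.INTER_CUBIC);cv2.imwrite("pics/crop1.png",a)
E
```

```text
top
lid 276 med [0.4239 0.248  0.0753] min [0.3987 0.2235 0.0661] max [0.45   0.2733 0.0832] mid [0.4241 0.2485 0.0749]
pad 125 med [ 0.5683 -0.2553  0.1386] min [ 0.5466 -0.2738  0.1207] max [ 0.5861 -0.237   0.1486] mid [ 0.5664 -0.2562  0.1368]
front 188 med [ 0.4199 -0.0589  0.0853] min [ 0.4137 -0.1274  0.0204] max [0.4268 0.0107 0.0945] mid [ 0.4203 -0.0583  0.0599]
 fit dx/dy [0.0632 0.4235]
house 3404 med [ 0.6477 -0.0735  0.1253] min [ 0.5552 -0.1757  0.119 ] max [0.7432 0.0061 0.131 ] mid [ 0.6491 -0.0737  0.1251]
 rect ((0.6487231254577637, -0.08855810761451721), (0.18050922453403473, 0.18109680712223053), 86.39533233642578)
ring 263 med [nan nan nan] min [nan nan nan] max [nan nan nan] mid [nan nan nan]
 ringrect ((0.48713862895965576, -0.07041449844837189), (0.09469810873270035, 0.09680505841970444), 1.1785345077514648) 194
 grid z ring [[0.006, 0.01, 0.007, 0.007, 0.01, 0.012, 0.012, 0.01, 0.009, 0.01], [-0.004, 0.012, 0.013, 0.01, 0.009, 0.014, 0.007, 0.012, 0.007, 0.018], [0.003, 0.008, 0.013, 0.009, 0.018, 0.015, 0.022, 0.011, 0.017, 0.007], [0.004, 0.014, 0.015, 0.0
[... 675 characters left out ...]
1  0.0851] min [ 0.4182 -0.1278  0.0813] max [0.4318 0.0044 0.0891] mid [ 0.4248 -0.0602  0.0852]
 fit dx/dy [0.0776 0.4293]
house 2871 med [ 0.656  -0.0799  0.1233] min [ 0.5577 -0.1976  0.119 ] max [0.7455 0.009  0.1309] mid [ 0.6528 -0.0764  0.1235]
 rect ((0.6506138443946838, -0.09814378619194031), (0.20510201156139374, 0.18092098832130432), 86.27391815185547)
ring 36 med [ 0.5718 -0.1708  0.11  ] min [ 0.4437 -0.2158  0.0126] max [ 0.5805 -0.0232  0.1217] mid [ 0.5123 -0.1194  0.0673]
 ringrect ((0.4700409173965454, -0.068278968334198), (0.04648270085453987, 0.08170035481452942), 21.88831901550293) 14
 grid z ring 
[[-0.     0.222  0.975]
 [ 0.     0.975 -0.222]
 [-1.     0.    -0.   ]]
```

View pics/crop1.png

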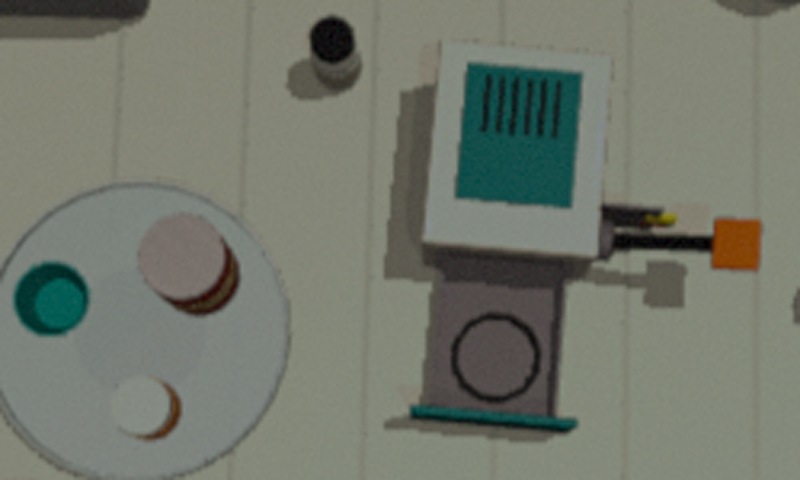

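The measurements agree with each other: lid z≈0.075, housing top 0.125, pad 0.138. The seat is at about (0.480,-0.063), which matches the panel at 0.422 plus 55 mm. Machine yaw is about -3.7° and the jar is at (0.4255,0.248). Next I move above the jar.

```bash
python3 -m jog '[{"gripper":0,"dx":0.276,"dy":-0.41,"dz":-0.06,"rz":9},{"gripper":0,"dx":0.276,"dy":-0.41,"dz":-0.06,"rz":9},{"gripper":0,"dx":0.276,"dy":-0.41,"dz":-0.06,"rz":9},{"gripper":0,"dx":0.276,"dy":-0.41,"dz":-0.06,"rz":9},{"gripper":0,"dx":0.276,"dy":-0.41,"dz":-0.06,"rz":9},{"gripper":0,"dx":0.276,"dy":-0.41,"dz":-0.06,"rz":9},{"gripper":0,"dx":0.276,"dy":-0.41,"dz":-0.06,"rz":9},{"gripper":0,"dx":0.276,"dy":-0.41,"dz":-0.06,"rz":9},{"gripper":0,"dx":0.276,"dy":-0.41,"dz":-0.06,"rz":9},{"gripper":0,"dx":0.276,"dy":-0.41,"dz":-0.06,"rz":9}]'
```

```text
$[0]: bad value
```

```bash
python3 -m jog '[{"gripper":0.0,"dx":0.028,"dy":-0.041,"dz":-0.006,"rx":0.0,"ry":0.0,"rz":1.0}]'
```

```text
t: 1.1
eef_pos: [0.1718, 0.6219, 0.2185]
tool_rot: [0.702, 0.071, 0.705, -0.068]
contact_force: [-0.5, 0.5, 0.2]
gripper_width: 1.002
```

```bash
python3 -m jog '[{"gripper":0.0,"dx":0.028,"dy":-0.041,"dz":-0.006,"rx":0.0,"ry":0.0,"rz":1.0},{"gripper":0.0,"dx":0.248,"dy":-0.369,"dz":-0.054,"rx":0.0,"ry":0.0,"rz":8.0},{"gripper":0.0,"dx":0.248,"dy":-0.369,"dz":-0.054,"rx":0.0,"ry":0.0,"rz":8.0},{"gripper":0.0,"dx":0.248,"dy":-0.369,"dz":-0.054,"rx":0.0,"ry":0.0,"rz":8.0},{"gripper":0.0,"dx":0.248,"dy":-0.369,"dz":-0.054,"rx":0.0,"ry":0.0,"rz":8.0},{"gripper":0.0,"dx":0.248,"dy":-0.369,"dz":-0.054,"rx":0.0,"ry":0.0,"rz":8.0},{"gripper":0.0,"dx":0.248,"dy":-0.369,"dz":-0.054,"rx":0.0,"ry":0.0,"rz":8.0},{"gripper":0.0,"dx":0.248,"dy":-0.369,"dz":-0.054,"rx":0.0,"ry":0.0,"rz":8.0},{"gripper":0.0,"dx":0.248,"dy":-0.369,"dz":-0.054,"rx":0.0,"ry":0.0,"rz":8.0}]'
```

```text
t: 2.0
eef_pos: [0.4269, 0.2463, 0.1644]
tool_rot: [0.707, 0.024, 0.706, -0.023]
contact_force: [1.1, 0.5, 0.3]
gripper_width: 1.0
```

```bash
python3 -m jog '[{"gripper":0.0,"dx":0.0,"dy":0.002,"dz":-0.05,"rx":0.0,"ry":0.0,"rz":0.0},{"gripper":0.0,"dx":0.0,"dy":0.002,"dz":-0.09,"rx":0.0,"ry":0.0,"rz":0.0},{"gripper":0.0,"dx":0.0,"dy":0.002,"dz":-0.108,"rx":0.0,"ry":0.0,"rz":0.0},{"gripper":0.0,"dx":0.0,"dy":0.002,"dz":-0.108,"rx":0.0,"ry":0.0,"rz":0.0},{"gripper":0.3,"dx":0.0,"dy":0.002,"dz":-0.108,"rx":0.0,"ry":0.0,"rz":0.0},{"gripper":0.6,"dx":0.0,"dy":0.002,"dz":-0.108,"rx":0.0,"ry":0.0,"rz":0.0},{"gripper":0.6,"dx":0.0,"dy":0.002,"dz":-0.108,"rx":0.0,"ry":0.0,"rz":0.0},{"gripper":0.6,"dx":0.0,"dy":0.002,"dz":-0.108,"rx":0.0,"ry":0.0,"rz":0.0}]' 35
```

```text
t: 2.8
eef_pos: [0.4268, 0.2511, 0.0581]
tool_rot: [0.708, 0.024, 0.706, -0.023]
contact_force: [-1.6, -1.0, 7.1]
gripper_width: 0.59
```

```bash
python3 -m jog '[{"gripper":0.7,"dx":0.0,"dy":0.0,"dz":0.0,"rx":0.0,"ry":0.0,"rz":0.0},{"gripper":0.7,"dx":0.0,"dy":0.0,"dz":0.02,"rx":0.0,"ry":0.0,"rz":0.0},{"gripper":0.7,"dx":0.0,"dy":0.0,"dz":0.06,"rx":0.0,"ry":0.0,"rz":0.0},{"gripper":0.7,"dx":0.0,"dy":0.0,"dz":0.1,"rx":0.0,"ry":0.0,"rz":0.0},{"gripper":0.7,"dx":0.0,"dy":0.0,"dz":0.1,"rx":0.0,"ry":0.0,"rz":0.0},{"gripper":0.7,"dx":0.0,"dy":0.0,"dz":0.1,"rx":0.0,"ry":0.0,"rz":0.0}]'; python3 - <<'E'
from h import *
r=read_camera("scene");t=read_camera("top");np.savez("scene1.npz",**r)
a=cv2.resize(r["pixels"][90:220,230:390],None,fx=3.5,fy=3.5,interpolation=cv2.INTER_CUBIC)
b=cv2.resize(t["pixels"][150:280,130:260],None,fx=1.8,fy=3.5/1*1.0,interpolation=cv2.INTER_CUBIC)
cv2.imwrite("pics/grasp.png",np.hstack([a,b[:a.shape[0]]]));print(get_obs()["eef_pos"],get_obs()["contact_force"])
E
```

```text
t: 3.4
eef_pos: [0.4264, 0.2508, 0.1578]
tool_rot: [0.708, 0.024, 0.706, -0.023]
contact_force: [-0.5, 0.6, -2.2]
gripper_width: 0.585
[0.42512833 0.2498492  0.15573644] [-0.21632521 -0.19592644 -1.33062087]
```

View pics/grasp.png

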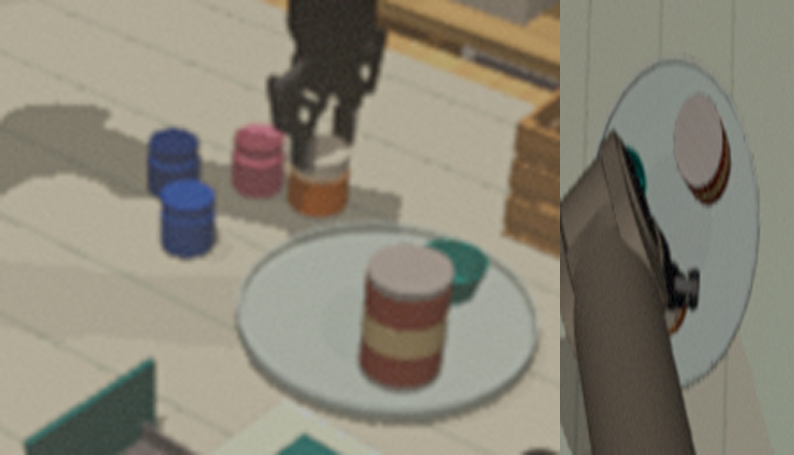

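The jar hangs upright in the jaws at crop (320,180). Now I carry it over the seat.

```bash
python3 -m jog '[{"gripper":0.7,"dx":0.055,"dy":-0.313,"dz":0.0,"rx":0.0,"ry":0.0,"rz":0.0},{"gripper":0.7,"dx":0.055,"dy":-0.313,"dz":0.0,"rx":0.0,"ry":0.0,"rz":0.0},{"gripper":0.7,"dx":0.055,"dy":-0.313,"dz":0.0,"rx":0.0,"ry":0.0,"rz":0.0},{"gripper":0.7,"dx":0.055,"dy":-0.313,"dz":0.0,"rx":0.0,"ry":0.0,"rz":0.0},{"gripper":0.7,"dx":0.055,"dy":-0.313,"dz":0.0,"rx":0.0,"ry":0.0,"rz":0.0},{"gripper":0.7,"dx":0.055,"dy":-0.313,"dz":0.0,"rx":0.0,"ry":0.0,"rz":0.0},{"gripper":0.7,"dx":0.055,"dy":-0.313,"dz":0.0,"rx":0.0,"ry":0.0,"rz":0.0},{"gripper":0.7,"dx":0.055,"dy":-0.313,"dz":0.0,"rx":0.0,"ry":0.0,"rz":0.0},{"gripper":0.7,"dx":0.055,"dy":-0.313,"dz":0.0,"rx":0.0,"ry":0.0,"rz":0.0}]'; python3 - <<'E'
from h import *
r=read_camera("scene");np.savez("scene2.npz",**r)
o=get_obs();print(o["eef_pos"],o["contact_force"])
P=cloud(r);hsv=cv2.cvtColor(r["pixels"],cv2.COLOR_BGR2HSV).astype(int)
e=o["eef_pos"];m=(abs(P[...,0]-e[0])<.05)&(abs(P[...,1]-e[1])<.05)&(P[...,2]>.09)&(P[...,2]<.2)
om=m&(hsv[...,0]<20)&(hsv[...,1]>110);q=P[om];print(om.sum(),q.min(0),q.max(0),np.percentile(q,2,0))
# circle fit in xy of side points
A=np.c_[2*q[:,:2],np.ones(len(q))];s=np.linalg.lstsq(A,(q[:,:2]**2).sum(1),rcond=None)[0];print("fit",s[:2],np.sqrt(s[2]+s[:2]@s[:2]))
from scipy.optimize import least_squares
print(least_squares(lambda c:np.hypot(q[:,0]-c[0],q[:,1]-c[1])-.027,e[:2]).x)
cv2.imwrite("pics/over.png",cv2.resize(r["pixels"][130:280,210:390],None,fx=4,fy=4,interpolation=cv2.INTER_CUBIC))
E
```

```text
t: 4.4
eef_pos: [0.4799, -0.0624, 0.1551]
tool_rot: [0.706, 0.024, 0.708, -0.024]
contact_force: [-0.2, 1.1, -0.9]
gripper_width: 0.588
[ 0.48004247 -0.0615815   0.15527561] [-0.02761096  0.66679051 -0.52066717]
191 [ 0.46510693 -0.09358609  0.1177653 ] [ 0.50750562 -0.05583736  0.1555895 ] [ 0.46554564 -0.09235567  0.11888295]
fit [ 0.4798489  -0.06540387] 0.024787827260865324
[ 0.47816156 -0.06313858]
```

View pics/over.png

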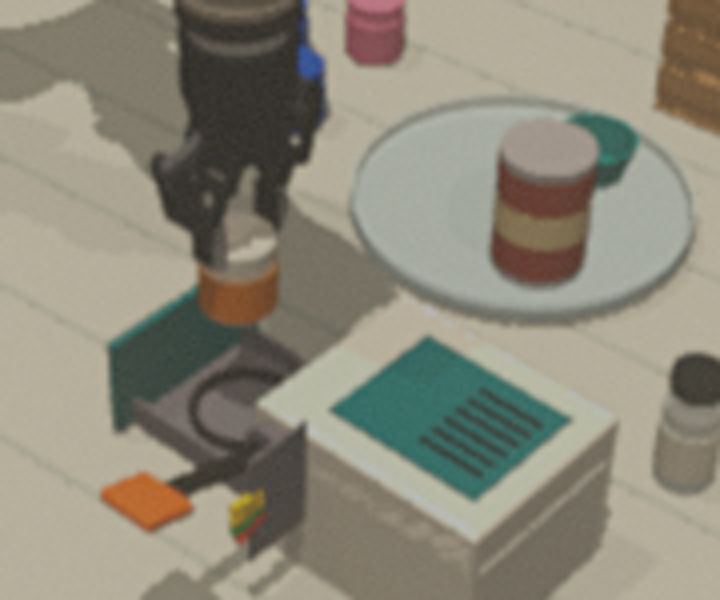

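The jar hangs over the seat with its axis at about (0.479,-0.063). Descending.

```bash
python3 -m jog '[{"gripper":0.7,"dx":0.002,"dy":-0.001,"dz":-0.04,"rx":0.0,"ry":0.0,"rz":0.0},{"gripper":0.7,"dx":0.002,"dy":-0.001,"dz":-0.07,"rx":0.0,"ry":0.0,"rz":0.0},{"gripper":0.7,"dx":0.002,"dy":-0.001,"dz":-0.085,"rx":0.0,"ry":0.0,"rz":0.0},{"gripper":0.7,"dx":0.002,"dy":-0.001,"dz":-0.092,"rx":0.0,"ry":0.0,"rz":0.0},{"gripper":0.7,"dx":0.002,"dy":-0.001,"dz":-0.097,"rx":0.0,"ry":0.0,"rz":0.0},{"gripper":0.7,"dx":0.002,"dy":-0.001,"dz":-0.097,"rx":0.0,"ry":0.0,"rz":0.0},{"gripper":0.7,"dx":0.002,"dy":-0.001,"dz":-0.097,"rx":0.0,"ry":0.0,"rz":0.0}]'
```

```text
t: 5.15
eef_pos: [0.4834, -0.0635, 0.0599]
tool_rot: [0.707, 0.023, 0.706, -0.023]
contact_force: [-0.7, -1.4, -1.2]
gripper_width: 0.586
```

```bash
python3 -m jog '[{"gripper":0.7,"dx":-0.001,"dy":0.0,"dz":-0.003,"rx":0.0,"ry":0.0,"rz":0.0},{"gripper":0.7,"dx":-0.001,"dy":0.0,"dz":-0.006,"rx":0.0,"ry":0.0,"rz":0.0},{"gripper":0.7,"dx":-0.001,"dy":0.0,"dz":-0.006,"rx":0.0,"ry":0.0,"rz":0.0}]';python3 -m jog '[{"gripper":0.7,"dx":0.0,"dy":0.0,"dz":-0.002,"rx":0.0,"ry":0.0,"rz":0.0},{"gripper":0.7,"dx":0.0,"dy":0.0,"dz":-0.002,"rx":0.0,"ry":0.0,"rz":0.0}]'
```

```text
t: 5.45
eef_pos: [0.4831, -0.0639, 0.0541]
tool_rot: [0.708, 0.024, 0.706, -0.024]
contact_force: [0.3, 0.2, 5.4]
gripper_width: 0.592
t: 5.65
eef_pos: [0.4859, -0.0641, 0.054]
tool_rot: [0.709, 0.024, 0.704, -0.024]
contact_force: [-0.7, 0.9, 19.9]
gripper_width: 0.589
```

```bash
python3 -m jog '[{"gripper":0.7,"dx":-0.001,"dy":0.0,"dz":0.002,"rx":0.0,"ry":0.0,"rz":0.0},{"gripper":0.28,"dx":-0.001,"dy":0.0,"dz":0.002,"rx":0.0,"ry":0.0,"rz":0.0},{"gripper":0.28,"dx":-0.001,"dy":0.0,"dz":0.002,"rx":0.0,"ry":0.0,"rz":0.0},{"gripper":0.28,"dx":-0.001,"dy":0.0,"dz":0.002,"rx":0.0,"ry":0.0,"rz":0.0},{"gripper":0.28,"dx":-0.001,"dy":0.0,"dz":0.02,"rx":0.0,"ry":0.0,"rz":0.0},{"gripper":0.28,"dx":-0.001,"dy":0.0,"dz":0.06,"rx":0.0,"ry":0.0,"rz":0.0},{"gripper":0.28,"dx":-0.001,"dy":0.0,"dz":0.1,"rx":0.0,"ry":0.0,"rz":0.0},{"gripper":0.9,"dx":-0.001,"dy":0.0,"dz":0.1,"rx":0.0,"ry":0.0,"rz":0.0},{"gripper":0.9,"dx":-0.001,"dy":0.0,"dz":0.1,"rx":0.0,"ry":0.0,"rz":0.0}]'; python3 - <<'E'
from h import *
r=read_camera("scene");np.savez("scene3.npz",**r)
P=cloud(r);hsv=cv2.cvtColor(r["pixels"],cv2.COLOR_BGR2HSV).astype(int)
m=(abs(P[...,0]-.48)<.05)&(abs(P[...,1]+.063)<.05)&(P[...,2]>.03)&(P[...,2]<.1)&(hsv[...,1]<90);q=P[m];print(np.percentile(q,[5,50,95],0).round(4))
cv2.imwrite("pics/placed.png",cv2.resize(r["pixels"][150:280,200:380],None,fx=4,fy=4,interpolation=cv2.INTER_CUBIC))
E
```

```text
t: 6.55
eef_pos: [0.4811, -0.0636, 0.1516]
tool_rot: [0.707, 0.024, 0.706, -0.023]
contact_force: [-1.2, 0.3, -0.0]
gripper_width: 0.389
[[ 0.4304 -0.0888  0.0435]
 [ 0.4711 -0.0634  0.0679]
 [ 0.5041 -0.0192  0.0792]]
```

View pics/placed.png

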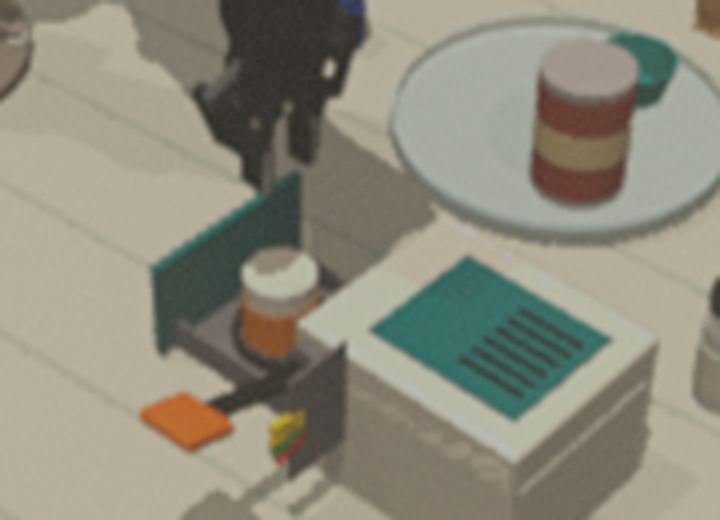

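The jar stands upright in the ring, at crop (275,305). Now I check whether the spot in front of the panel is reachable.

```bash
python3 -m jog '[{"gripper":1.0,"dx":-0.04,"dy":0.005,"dz":0.0,"rx":0.0,"ry":0.0,"rz":0.0},{"gripper":1.0,"dx":-0.087,"dy":0.005,"dz":0.0,"rx":0.0,"ry":0.0,"rz":0.0},{"gripper":1.0,"dx":-0.087,"dy":0.005,"dz":0.0,"rx":0.0,"ry":0.0,"rz":0.0},{"gripper":1.0,"dx":-0.087,"dy":0.005,"dz":0.0,"rx":0.0,"ry":0.0,"rz":0.0}]'; python3 -c "
from station import *;print(get_obs()['q'].round(3))"
```

```text
t: 7.0
eef_pos: [0.3921, -0.0587, 0.1501]
tool_rot: [0.706, 0.024, 0.708, -0.024]
contact_force: [0.2, -0.3, -0.4]
gripper_width: 0.0
[-0.34   0.114  0.358  2.275 -0.058  0.763  1.562]
```

```bash
python3 -m jog '[{"gripper":1.0,"dx":0.0,"dy":0.0,"dz":-0.04,"rx":0.0,"ry":0.0,"rz":0.0},{"gripper":1.0,"dx":0.0,"dy":0.0,"dz":-0.07,"rx":0.0,"ry":0.0,"rz":0.0},{"gripper":1.0,"dx":0.0,"dy":0.0,"dz":-0.07,"rx":0.0,"ry":0.0,"rz":0.0},{"gripper":1.0,"dx":0.01,"dy":0.0,"dz":-0.07,"rx":0.0,"ry":0.0,"rz":0.0},{"gripper":1.0,"dx":0.02,"dy":-0.001,"dz":-0.07,"rx":0.0,"ry":0.0,"rz":0.0},{"gripper":1.0,"dx":0.03,"dy":-0.002,"dz":-0.07,"rx":0.0,"ry":0.0,"rz":0.0},{"gripper":1.0,"dx":0.04,"dy":-0.003,"dz":-0.07,"rx":0.0,"ry":0.0,"rz":0.0},{"gripper":1.0,"dx":0.05,"dy":-0.003,"dz":-0.07,"rx":0.0,"ry":0.0,"rz":0.0}]'
```

```text
t: 7.8
eef_pos: [0.4454, -0.0619, 0.0819]
tool_rot: [0.707, 0.024, 0.706, -0.024]
contact_force: [0.3, 0.1, -0.8]
gripper_width: 0.0
```

```bash
python3 -m jog '[{"gripper":1.0,"dx":0.01,"dy":-0.001,"dz":0.0,"rx":0.0,"ry":0.0,"rz":0.0},{"gripper":1.0,"dx":0.02,"dy":-0.001,"dz":0.0,"rx":0.0,"ry":0.0,"rz":0.0},{"gripper":1.0,"dx":0.03,"dy":-0.002,"dz":0.0,"rx":0.0,"ry":0.0,"rz":0.0},{"gripper":1.0,"dx":0.04,"dy":-0.003,"dz":0.0,"rx":0.0,"ry":0.0,"rz":0.0}]'; python3 - <<'E'
from h import *
r=read_camera("scene")
print(get_obs()["contact_force"])
cv2.imwrite("pics/push.png",cv2.resize(r["pixels"][150:280,200:380],None,fx=4,fy=4,interpolation=cv2.INTER_CUBIC))
E
```

```text
t: 8.2
eef_pos: [0.4846, -0.0649, 0.0812]
tool_rot: [0.707, 0.024, 0.707, -0.024]
contact_force: [0.5, 0.0, -1.0]
gripper_width: 0.005
[1.74536138 0.04527617 0.21689621]
```

View pics/push.png

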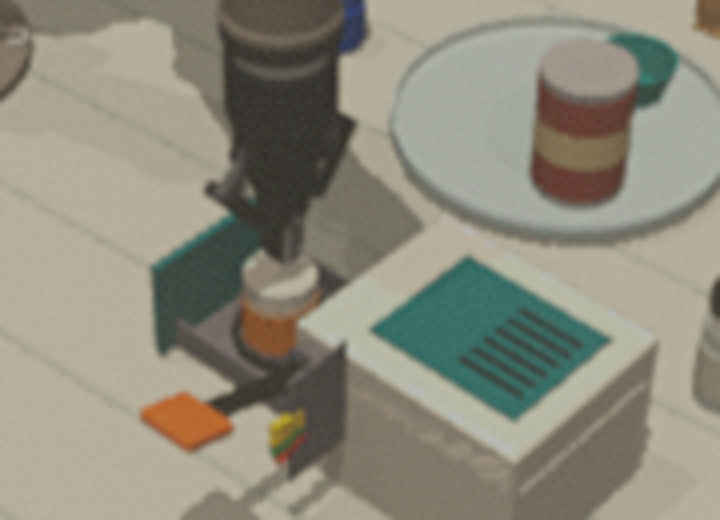

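The panel hasn't moved: it is still at crop (155,310), and the fingers appear inside or above the drawer. I check the fingers' actual height from the depth data.

```bash
python3 - <<'E'
from h import *
o=get_obs();e=o["eef_pos"];print(e,o["tool_rot"],o["contact_force"],o["gripper_width"])
for n in("scene","top"):
    r=read_camera(n);P=cloud(r);b=r["pixels"].max(-1)
    if n=="scene":
        for v in range(186,226,3): print(v,[(u,P[v,u].round(3).tolist(),int(b[v,u])) for u in (266,270,273,276,280)])
    hsv=cv2.cvtColor(r["pixels"],cv2.COLOR_BGR2HSV).astype(int)
    m=(hsv[...,0]>75)&(hsv[...,0]<100)&(hsv[...,1]>90)&(P[...,2]>.02)&(P[...,2]<.11)&(P[...,1]<.03)&(P[...,1]>-.15)&(P[...,0]<.56)
    print(n,m.sum(),np.median(P[m],0) if m.sum() else "")
E
```

```text
[ 0.48655594 -0.06493377  0.08144029] [ 0.70744299  0.02336647  0.70599101 -0.02356084] [1.74536138 0.04527617 0.21689621] -9.542123163151134e-05
186 [(266, [0.495, -0.095, 0.208], 56), (270, [0.498, -0.083, 0.202], 58), (273, [0.497, -0.07, 0.193], 56), (276, [0.5, -0.061, 0.189], 59), (280, [0.508, -0.054, 0.189], 51)]
189 [(266, [0.496, -0.096, 0.199], 55), (270, [0.498, -0.083, 0.192], 56), (273, [0.504, -0.078, 0.192], 56), (276, [0.496, -0.057, 0.175], 54), (280, [0.506, -0.052, 0.177], 61)]
192 [(266, [0.495, -0.095, 0.188], 55), (270, [nan, nan, nan], 59), (273, [0.507, -0.082, 0.186], 57), (276, [0.498, -0.059, 0.167], 54), (280, [0.503, -0.048, 0.163], 71)]
195 [(266, [0.494, -0.094, 0.177], 57), (270, [0.497, -0.082, 0.171], 53), (273, [0.501, -0.075, 0.169], 55), (276, [0.502, -0.063, 0.161], 55), (280, [0.498, -0.042, 0.146], 56)]
198 [(266, [0.481, -0.079, 0.15], 56), (270, [0.498, -0.084, 0.162], 55), (273, [0.501, -0.075, 0.158], 56), (276, [0.503, -0.065, 0.153], 53), (280, [0.5, -0.045, 0.138], 56)]
201 [(266, [0.478, -0.076, 0.136], 56), (270, [0.497, -0.083, 0.151
[... 945 characters left out ...]
, [0.49, -0.048, 0.07], 134), (280, [0.469, -0.005, 0.029], 93)]
219 [(266, [0.476, -0.075, 0.07], 142), (270, [0.487, -0.072, 0.074], 131), (273, [0.493, -0.066, 0.073], 137), (276, [0.497, -0.057, 0.07], 182), (280, [0.471, -0.008, 0.02], 74)]
222 [(266, [0.481, -0.082, 0.066], 146), (270, [0.491, -0.077, 0.069], 182), (273, [0.499, -0.073, 0.071], 183), (276, [0.506, -0.068, 0.071], 155), (280, [0.471, -0.007, 0.008], 86)]
225 [(266, [0.49, -0.092, 0.068], 125), (270, [0.498, -0.084, 0.066], 132), (273, [0.505, -0.08, 0.068], 120), (276, [0.506, -0.068, 0.06], 119), (280, [0.484, -0.023, 0.016], 108)]
scene 25 [ 0.42640505 -0.08290841  0.08555691]
top 13 [0.42632294 0.00523886 0.08500284]
```

The depth shows the closed fingertips at about z 0.10, higher than expected, so they passed over the 88 mm panel without force. I back out and measure the tips in the clear.

```bash
python3 -m jog '[{"gripper":1.0,"dx":0.0,"dy":0.0,"dz":0.04,"rx":0.0,"ry":0.0,"rz":0.0},{"gripper":1.0,"dx":-0.05,"dy":0.003,"dz":0.04,"rx":0.0,"ry":0.0,"rz":0.0},{"gripper":1.0,"dx":-0.09,"dy":0.006,"dz":0.04,"rx":0.0,"ry":0.0,"rz":0.0},{"gripper":1.0,"dx":-0.09,"dy":0.006,"dz":0.04,"rx":0.0,"ry":0.0,"rz":0.0},{"gripper":1.0,"dx":-0.09,"dy":0.006,"dz":0.04,"rx":0.0,"ry":0.0,"rz":0.0}]'; python3 - <<'E'
from h import *
o=get_obs();e=o["eef_pos"];print(e,o["gripper_width"])
r=read_camera("scene");np.savez("scene4.npz",**r);P=cloud(r);b=r["pixels"].max(-1)
K=r["camera_matrix"];T=np.linalg.inv(r["cam_to_world"])
for d in(-.019,0,.02,.04):
    p=T[:3,:3]@(e+[0,0,d])+T[:3,3];print(d,(K@p/p[2])[:2].round(1))
m=(abs(P[...,0]-e[0])<.05)&(abs(P[...,1]-e[1])<.05)&(b<100)&(P[...,2]>.09)
q=P[m];print(np.percentile(q[:,2],[0,1,3,10]).round(3))
for lo in np.arange(.09,.2,.01):
    s=q[(q[:,2]>=lo)&(q[:,2]<lo+.01)]
    if len(s): print(round(lo,2),len(s),s.min(0)[:2].round(3),s.max(0)[:2].round(3))
cv2.imwrite("pics/tip.png",cv2.resize(r["pixels"][120:260,190:320],None,fx=4,fy=4,interpolation=cv2.INTER_CUBIC))
E
```

```text
t: 8.85
eef_pos: [0.3928, -0.0586, 0.1213]
tool_rot: [0.707, 0.024, 0.707, -0.023]
contact_force: [1.0, 0.2, -0.2]
gripper_width: 0.0
[ 0.39278402 -0.05863707  0.1213142 ] 6.489649844386823e-05
-0.019 [247.2 195. ]
0 [246.9 189.7]
0.02 [246.7 184.1]
0.04 [246.4 178.3]
[0.13  0.147 0.173 0.21 ]
0.13 18 [ 0.387 -0.074] [ 0.405 -0.056]
0.14 29 [ 0.389 -0.074] [ 0.406 -0.049]
0.15 27 [ 0.386 -0.076] [ 0.406 -0.048]
0.16 22 [ 0.396 -0.076] [ 0.407 -0.034]
0.17 50 [ 0.382 -0.093] [ 0.407 -0.027]
0.18 63 [ 0.379 -0.101] [ 0.411 -0.021]
0.19 72 [ 0.377 -0.107] [ 0.413 -0.019]
0.2 68 [ 0.394 -0.107] [ 0.413 -0.01 ]
```

View pics/tip.png

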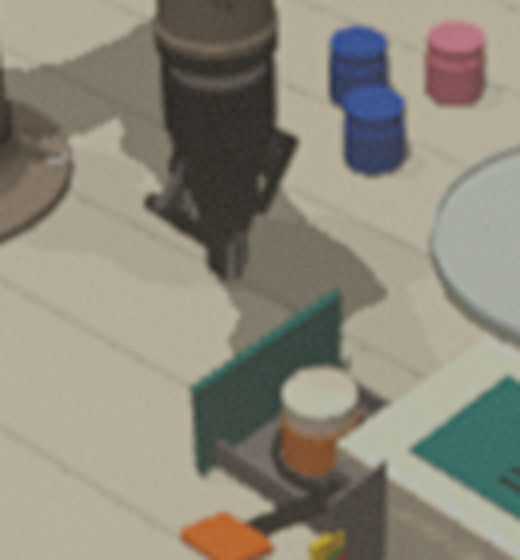

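The closed tips end at about TCP height, not 19 mm ahead of it, so I push lower. TCP z≈0.058 gives a contact height near 0.07.

```bash
python3 -m jog '[{"gripper":1.0,"dx":0.0,"dy":0.0,"dz":-0.04,"rx":0.0,"ry":0.0,"rz":0.0},{"gripper":1.0,"dx":0.0,"dy":0.0,"dz":-0.062,"rx":0.0,"ry":0.0,"rz":0.0},{"gripper":1.0,"dx":0.0,"dy":0.0,"dz":-0.062,"rx":0.0,"ry":0.0,"rz":0.0},{"gripper":1.0,"dx":0.01,"dy":0.0,"dz":-0.062,"rx":0.0,"ry":0.0,"rz":0.0},{"gripper":1.0,"dx":0.018,"dy":-0.001,"dz":-0.062,"rx":0.0,"ry":0.0,"rz":0.0},{"gripper":1.0,"dx":0.025,"dy":-0.002,"dz":-0.062,"rx":0.0,"ry":0.0,"rz":0.0},{"gripper":1.0,"dx":0.032,"dy":-0.002,"dz":-0.062,"rx":0.0,"ry":0.0,"rz":0.0},{"gripper":1.0,"dx":0.04,"dy":-0.003,"dz":-0.062,"rx":0.0,"ry":0.0,"rz":0.0},{"gripper":1.0,"dx":0.048,"dy":-0.003,"dz":-0.062,"rx":0.0,"ry":0.0,"rz":0.0}]'; python3 - <<'E'
from h import *
o=get_obs();e=o["eef_pos"];print(e,o["contact_force"])
for n in("scene",):
    r=read_camera(n);P=cloud(r);hsv=cv2.cvtColor(r["pixels"],cv2.COLOR_BGR2HSV).astype(int)
    m=(hsv[...,0]>75)&(hsv[...,0]<100)&(hsv[...,1]>90)&(P[...,2]>.075)&(P[...,2]<.1)&(P[...,1]<.03)&(P[...,1]>-.15)&(P[...,0]<.55)
    q=P[m];print(n,m.sum(),np.median(q,0))
    m=(hsv[...,2]>150)&(P[...,2]>.06)&(P[...,2]<.09)&(P[...,1]<-.02)&(P[...,1]>-.11)&(P[...,0]<.57)&(P[...,0]>.45);print("lid",m.sum(),np.median(P[m],0))
    b=r["pixels"].max(-1);m=(abs(P[...,0]-e[0])<.08)&(abs(P[...,1]-e[1])<.08)&(b<100)&(P[...,2]>.09);q=P[m]
    for lo in np.arange(.09,.25,.02):
        s=q[(q[:,2]>=lo)&(q[:,2]<lo+.02)]
        if len(s): print(round(lo,2),len(s),np.percentile(s[:,0]-e[0],[2,98]).round(3))
E
```

```text
t: 9.8
eef_pos: [0.4425, -0.0621, 0.0595]
tool_rot: [0.707, 0.024, 0.707, -0.024]
contact_force: [-1.9, -1.0, 0.4]
gripper_width: -0.001
[ 0.44253925 -0.06205515  0.05947368] [-1.89597421 -0.99633118  0.42621674]
scene 35 [ 0.45757092 -0.07927775  0.08577358]
lid 150 [ 0.50751782 -0.06668673  0.0696693 ]
0.09 42 [-0.002  0.015]
0.11 112 [-0.011  0.016]
0.13 136 [-0.003  0.019]
0.15 196 [-0.008  0.021]
0.17 82 [-0.009  0.022]
0.19 140 [-0.013  0.038]
0.21 171 [-0.018  0.039]
0.23 175 [-0.021  0.039]
```

The drawer now moves with the fingers: panel 0.426 to 0.458, with the jar riding along. I continue with a slight back-tilt so the gripper body clears the housing.

```bash
python3 -m jog '[{"gripper":1.0,"dx":0.008,"dy":-0.001,"dz":0.0,"rx":0.0,"ry":-4.0,"rz":0.0},{"gripper":1.0,"dx":0.016,"dy":-0.001,"dz":0.0,"rx":0.0,"ry":-8.0,"rz":0.0},{"gripper":1.0,"dx":0.024,"dy":-0.002,"dz":0.0,"rx":0.0,"ry":-10.0,"rz":0.0},{"gripper":1.0,"dx":0.032,"dy":-0.002,"dz":0.0,"rx":0.0,"ry":-10.0,"rz":0.0},{"gripper":1.0,"dx":0.04,"dy":-0.003,"dz":0.0,"rx":0.0,"ry":-10.0,"rz":0.0},{"gripper":1.0,"dx":0.048,"dy":-0.003,"dz":0.0,"rx":0.0,"ry":-10.0,"rz":0.0},{"gripper":1.0,"dx":0.056,"dy":-0.004,"dz":0.0,"rx":0.0,"ry":-10.0,"rz":0.0},{"gripper":1.0,"dx":0.064,"dy":-0.004,"dz":0.0,"rx":0.0,"ry":-10.0,"rz":0.0},{"gripper":1.0,"dx":0.072,"dy":-0.005,"dz":0.0,"rx":0.0,"ry":-10.0,"rz":0.0},{"gripper":1.0,"dx":0.08,"dy":-0.005,"dz":0.0,"rx":0.0,"ry":-10.0,"rz":0.0}]'
```

```text
t: 10.85
eef_pos: [0.5227, -0.067, 0.0593]
tool_rot: [0.766, 0.026, 0.642, -0.022]
contact_force: [-2.2, -0.5, -0.1]
gripper_width: 0.003
```

```bash
python3 -m jog '[{"gripper":1.0,"dx":0.005,"dy":0.0,"dz":0.0,"rx":0.0,"ry":0.0,"rz":0.0},{"gripper":1.0,"dx":0.01,"dy":-0.001,"dz":0.0,"rx":0.0,"ry":0.0,"rz":0.0},{"gripper":1.0,"dx":0.014,"dy":-0.001,"dz":0.0,"rx":0.0,"ry":0.0,"rz":0.0}]'; python3 -m jog '[{"gripper":1.0,"dx":0.003,"dy":0.0,"dz":0.0,"rx":0.0,"ry":0.0,"rz":0.0}]'; python3 -m jog '[{"gripper":1.0,"dx":0.003,"dy":0.0,"dz":0.0,"rx":0.0,"ry":0.0,"rz":0.0}]'
```

```text
t: 11.15
eef_pos: [0.5362, -0.0678, 0.0592]
tool_rot: [0.766, 0.026, 0.642, -0.021]
contact_force: [-1.7, -0.6, -0.4]
gripper_width: -0.004
t: 11.25
eef_pos: [0.5391, -0.0679, 0.0592]
tool_rot: [0.766, 0.026, 0.642, -0.022]
contact_force: [-1.4, -0.3, 0.8]
gripper_width: -0.001
t: 11.35
eef_pos: [0.5419, -0.0681, 0.0592]
tool_rot: [0.766, 0.026, 0.642, -0.022]
contact_force: [-1.7, -1.4, -0.1]
gripper_width: 0.0
```

```bash
for i in 1 2 3; do python3 -m jog '[{"gripper":1.0,"dx":0.003,"dy":0.0,"dz":0.0,"rx":0.0,"ry":0.0,"rz":0.0}]' | sed -n '2p;4p'; done
```

```text
eef_pos: [0.5441, -0.0681, 0.059]
contact_force: [-9.8, -1.9, 6.6]
eef_pos: [0.5442, -0.0679, 0.0582]
contact_force: [-15.6, -0.9, 11.5]
eef_pos: [0.5443, -0.0677, 0.0574]
contact_force: [-22.9, 0.6, 14.6]
```

It stops firmly at x=0.544. I back off, rise, go over beside the lever and check the drawer with the cameras.

```bash
python3 -m jog '[{"gripper":1.0,"dx":-0.03,"dy":0.002,"dz":0.0,"rx":0.0,"ry":0.0,"rz":0.0},{"gripper":1.0,"dx":-0.03,"dy":0.002,"dz":0.045,"rx":0.0,"ry":5.0,"rz":0.0},{"gripper":1.0,"dx":-0.03,"dy":0.002,"dz":0.09,"rx":0.0,"ry":10.0,"rz":0.0},{"gripper":1.0,"dx":-0.03,"dy":0.002,"dz":0.14,"rx":0.0,"ry":10.0,"rz":0.0},{"gripper":1.0,"dx":0.02,"dy":-0.19,"dz":0.14,"rx":0.0,"ry":10.0,"rz":0.0},{"gripper":1.0,"dx":0.02,"dy":-0.19,"dz":0.14,"rx":0.0,"ry":10.0,"rz":0.0},{"gripper":1.0,"dx":0.02,"dy":-0.19,"dz":0.14,"rx":0.0,"ry":10.0,"rz":0.0},{"gripper":1.0,"dx":0.02,"dy":-0.19,"dz":0.14,"rx":0.0,"ry":10.0,"rz":0.0},{"gripper":1.0,"dx":0.02,"dy":-0.19,"dz":0.14,"rx":0.0,"ry":10.0,"rz":0.0},{"gripper":1.0,"dx":0.02,"dy":-0.19,"dz":0.14,"rx":0.0,"ry":10.0,"rz":0.0}]'; python3 - <<'E'
from h import *
o=get_obs();print(o["eef_pos"],o["q"].round(2))
I=[]
for n in("scene","top"):
    r=read_camera(n);P=cloud(r);hsv=cv2.cvtColor(r["pixels"],cv2.COLOR_BGR2HSV).astype(int)
    np.savez(n+"5.npz",**r)
    m=(hsv[...,0]>75)&(hsv[...,0]<100)&(hsv[...,1]>90)&(P[...,2]>.02)&(P[...,2]<.1)&(P[...,1]<.03)&(P[...,1]>-.15)&(P[...,0]<.6)
    q=P[m];print(n,m.sum(),q.min(0),np.median(q,0),q.max(0)) if m.sum() else 0
    m=(hsv[...,0]<15)&(hsv[...,1]>170)&(P[...,2]>.05)&(P[...,1]<-.2)&(P[...,1]>-.32)&(P[...,0]>.52)&(P[...,0]<.62)
    q=P[m];print("pad",m.sum(),np.median(q,0).round(3),q.min(0).round(3),q.max(0).round(3)) if m.sum() else 0
    c=r["pixels"][150:290,200:380] if n=="scene" else r["pixels"][110:250,270:420]
    I.append(cv2.resize(c,None,fx=2.6,fy=4 if 0 else 2.6,interpolation=cv2.INTER_CUBIC)[:364,:390])
cv2.imwrite("pics/shut.png",np.hstack(I))
E
```

```text
t: 12.65
eef_pos: [0.5709, -0.2593, 0.1991]
tool_rot: [0.707, 0.024, 0.707, -0.025]
contact_force: [-0.0, 0.9, -0.5]
gripper_width: -0.004
[ 0.57090564 -0.25930608  0.1990615 ] [-0.01  0.45  0.45  1.73 -0.23  1.02  2.03]
pad 124 [ 0.575 -0.26   0.138] [ 0.552 -0.276  0.128] [ 0.592 -0.237  0.146]
top 306 [ 0.54791139 -0.13744825  0.02044418] [ 0.55351721 -0.06559462  0.07338066] [0.56164591 0.00311037 0.09572368]
pad 20 [ 0.579 -0.242  0.135] [ 0.561 -0.249  0.13 ] [ 0.588 -0.217  0.274]
```

View pics/shut.png

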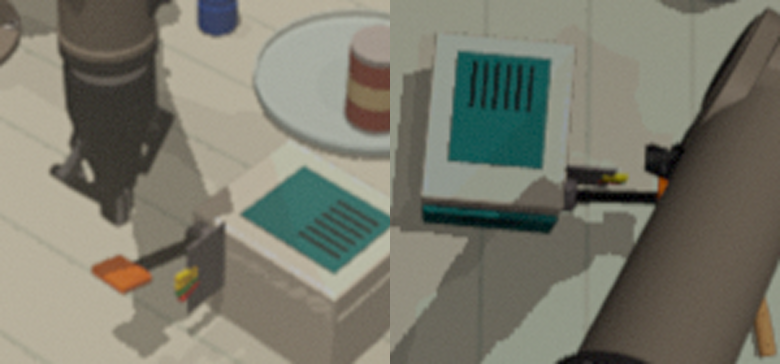

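The panel looks flush with the housing at crop (490,215). I check the gap numerically from the image edges.

```bash
python3 - <<'E'
from h import *
for f,rows in(("top0.npz",(195,250)),("top5.npz",(180,215))):
    r=dict(np.load(f));hsv=cv2.cvtColor(r["pixels"],cv2.COLOR_BGR2HSV).astype(int)
    for u in(290,300,310,320):
        c=[v for v in range(*rows) if 75<hsv[v,u,0]<100 and hsv[v,u,1]>90]
        w=r["pixels"][:,u].max(-1);h=[v for v in range(170,205) if w[v]>150 ] 
        print(f,u,"teal",c[:1],c[-1:],"x@.088",at(r,(u,c[0]-.5),.088)[:2].round(4) if c else "","white",h[-1:],"x@.125",at(r,(u,h[-1]+.5),.125)[:2].round(4) if h else w[175:200].tolist())
E
```

```text
top0.npz 290 teal [238] [241] x@.088 [ 0.4255 -0.0198] white [] x@.125 [139, 138, 139, 137, 139, 139, 139, 138, 140, 140, 132, 100, 60, 43, 40, 49, 51, 51, 54, 54, 54, 50, 53, 72, 81]
top0.npz 300 teal [239] [241] x@.088 [ 0.4234 -0.0474] white [] x@.125 [140, 136, 138, 140, 137, 139, 136, 138, 138, 141, 138, 130, 99, 62, 44, 42, 49, 54, 53, 51, 49, 52, 56, 73, 82]
top0.npz 310 teal [239] [242] x@.088 [ 0.4241 -0.075 ] white [] x@.125 [140, 138, 138, 137, 139, 138, 140, 137, 140, 138, 140, 139, 127, 94, 60, 42, 39, 49, 48, 53, 52, 52, 48, 52, 57]
top0.npz 320 teal [240] [243] x@.088 [ 0.422  -0.1025] white [] x@.125 [131, 139, 140, 138, 136, 140, 138, 137, 138, 139, 137, 138, 139, 122, 91, 60, 43, 41, 49, 47, 54, 50, 51, 53, 52]
top5.npz 290 teal [189] [195] x@.088 [ 0.5624 -0.0165] white [184] x@.125 [ 0.5667 -0.016 ]
top5.npz 300 teal [190] [195] x@.088 [ 0.5603 -0.0445] white [185] x@.125 [ 0.5646 -0.0432]
top5.npz 310 teal [191] [196] x@.088 [ 0.5582 -0.0724] white [181] x@.125 [ 0.5764 -0.0702]
top5.npz 320 teal [192] [198] x@.088 [ 0.5561 -0.1004] white [181] x@.125 [ 0.577  -0.0974]
```

The panel's inner edge is at 0.560 against a housing front of about 0.56, after roughly 135 mm of travel, so the drawer is shut. Now I press the lever, watching for contact.

```bash
python3 -m jog '[{"gripper":1.0,"dx":-0.001,"dy":0.0,"dz":-0.03,"rx":0.0,"ry":0.0,"rz":0.0},{"gripper":1.0,"dx":-0.001,"dy":0.0,"dz":-0.045,"rx":0.0,"ry":0.0,"rz":0.0},{"gripper":1.0,"dx":-0.001,"dy":0.0,"dz":-0.05,"rx":0.0,"ry":0.0,"rz":0.0},{"gripper":1.0,"dx":-0.001,"dy":0.0,"dz":-0.05,"rx":0.0,"ry":0.0,"rz":0.0}]'; for i in 1 2 3 4 5 6 7 8; do python3 -m jog '[{"gripper":1.0,"dx":0.0,"dy":0.0,"dz":-0.004,"rx":0.0,"ry":0.0,"rz":0.0}]'| sed -n '2p;4p'; done
```

```text
t: 13.15
eef_pos: [0.5696, -0.2568, 0.1486]
tool_rot: [0.706, 0.023, 0.707, -0.023]
contact_force: [-0.6, -0.2, -0.3]
gripper_width: 0.002
eef_pos: [0.5708, -0.2579, 0.1464]
contact_force: [0.4, -0.3, 0.5]
eef_pos: [0.5705, -0.258, 0.142]
contact_force: [-0.1, 1.1, -0.6]
eef_pos: [0.5702, -0.2579, 0.1375]
contact_force: [0.4, 0.0, -0.4]
eef_pos: [0.5701, -0.2581, 0.1334]
contact_force: [-1.4, -0.4, 5.8]
eef_pos: [0.5701, -0.2592, 0.13]
contact_force: [-1.9, -2.7, 7.7]
eef_pos: [0.5702, -0.2598, 0.1263]
contact_force: [-1.4, -2.9, 8.5]
eef_pos: [0.5704, -0.2597, 0.1223]
contact_force: [-0.8, -1.0, 5.5]
eef_pos: [0.5704, -0.2592, 0.1179]
contact_force: [0.8, -1.3, 3.6]
```

```bash
for i in 1 2 3 4 5 6 7 8 9 10; do python3 -m jog '[{"gripper":1.0,"dx":0.0,"dy":-0.0003,"dz":-0.004,"rx":0.0,"ry":0.0,"rz":0.0}]'| sed -n '2p;4p'; done
```

```text
eef_pos: [0.5703, -0.2589, 0.1135]
contact_force: [-0.0, -1.0, 4.2]
eef_pos: [0.5703, -0.2594, 0.1096]
contact_force: [-0.1, -2.9, 7.1]
eef_pos: [0.5703, -0.26, 0.1058]
contact_force: [-1.4, -3.1, 7.6]
eef_pos: [0.5702, -0.2604, 0.1018]
contact_force: [-0.0, -2.9, 6.2]
eef_pos: [0.5702, -0.2605, 0.0976]
contact_force: [-0.0, -1.9, 3.8]
eef_pos: [0.5701, -0.2605, 0.0933]
contact_force: [0.6, -3.0, 5.4]
eef_pos: [0.5702, -0.2605, 0.0894]
contact_force: [0.3, -2.2, 8.9]
eef_pos: [0.5702, -0.2604, 0.0855]
contact_force: [-1.9, -1.2, 9.7]
eef_pos: [0.5702, -0.2601, 0.0815]
contact_force: [-1.1, 0.2, 6.7]
eef_pos: [0.5702, -0.2596, 0.0771]
contact_force: [0.7, 1.6, 4.4]
```

```bash
python3 -m jog '[{"gripper":1.0,"dx":0.0,"dy":0.0,"dz":-0.002,"rx":0.0,"ry":0.0,"rz":0.0},{"gripper":1.0,"dx":0.0,"dy":0.0,"dz":-0.002,"rx":0.0,"ry":0.0,"rz":0.0}]'| sed -n '2p;4p'; python3 - <<'E'
from h import *
o=get_obs();print(o["eef_pos"],o["contact_force"])
for n in("scene","top"):
    r=read_camera(n);P=cloud(r);hsv=cv2.cvtColor(r["pixels"],cv2.COLOR_BGR2HSV).astype(int)
    m=(hsv[...,0]<15)&(hsv[...,1]>165)&(P[...,2]>.03)&(P[...,2]<.15)&(P[...,1]<-.2)&(P[...,1]>-.32)&(P[...,0]>.52)&(P[...,0]<.62)
    q=P[m];print("pad",m.sum())
    if m.sum()>15: print(np.median(q,0).round(3),q.min(0).round(3),q.max(0).round(3),"plane",np.linalg.lstsq(np.c_[q[:,1],np.ones(len(q))],q[:,2],rcond=None)[0].round(3))
    if n=="scene": cv2.imwrite("pics/lev.png",cv2.resize(r["pixels"][210:310,220:330],None,fx=6,fy=6,interpolation=cv2.INTER_CUBIC))
E
```

```text
eef_pos: [0.5702, -0.2593, 0.0748]
contact_force: [0.5, 2.6, 5.4]
[ 0.57021005 -0.25933067  0.07481473] [0.48015659 2.57431312 5.43929966]
pad 108
[ 0.581 -0.269  0.077] [ 0.55  -0.281  0.071] [ 0.598 -0.205  0.086] plane [0.162 0.12 ]
pad 2
```

View pics/lev.png

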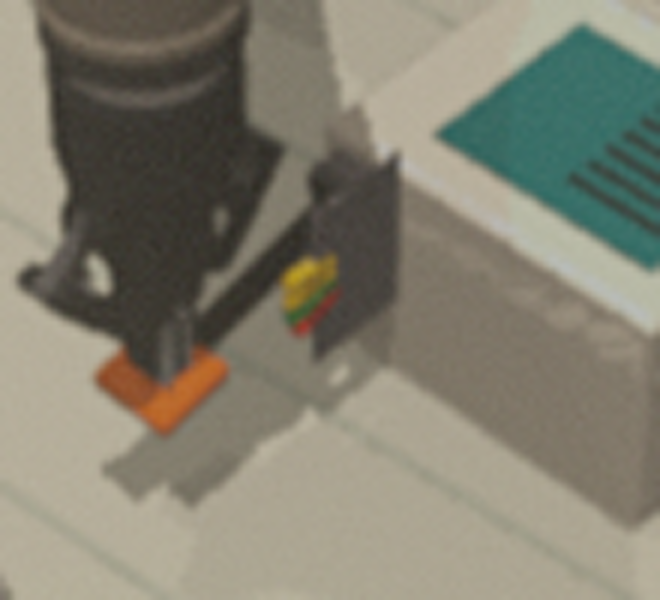

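Pad height is about 0.078 and the measured drop about 60 mm. Geometry and the force pattern put the third stop near TCP 0.071, so I go 3 mm further and measure the lever angle by depth.

```bash
for i in 1 2; do python3 -m jog '[{"gripper":1.0,"dx":0.0,"dy":0.0,"dz":-0.0015,"rx":0.0,"ry":0.0,"rz":0.0},{"gripper":1.0,"dx":0.0,"dy":0.0,"dz":-0.0015,"rx":0.0,"ry":0.0,"rz":0.0}]'| sed -n '2p;4p';done; cat > lev.py <<'E'
from h import *
X=np.array([np.cos(.0645),-np.sin(.0645)]);Yv=np.array([np.sin(.0645),np.cos(.0645)])
def ang(rs):
    for nm,R in rs:
        res=[]
        for r in R:
            P=cloud(r);hsv=cv2.cvtColor(r["pixels"],cv2.COLOR_BGR2HSV).astype(int)
            m=(hsv[...,0]<15)&(hsv[...,1]>165)&(P[...,2]>.03)&(P[...,2]<.16)&(P[...,1]<-.2)&(P[...,1]>-.3)&(P[...,0]>.53)&(P[...,0]<.61)
            res.append(P[m])
        q=np.vstack(res);w=np.c_[q[:,:2]@X,q[:,:2]@Yv,q[:,2]]
        c=np.array([.5862,-.2195])  # unused
        A=np.c_[w[:,:2],np.ones(len(w))];k=np.ones(len(w),bool)
        for _ in range(8):
            s=np.linalg.lstsq(A[k],w[k,2],rcond=None)[0];e=w[:,2]-A@s;k=abs(e)<.004
        print(nm,k.sum(),len(w),"slopes",s[:2].round(3),"angle above level",-np.arctan(s[1]).round(3),"z at pad xy",(s[:2]@[np.array([.570,-.2593])@X,np.array([.570,-.2593])@Yv]+s[2]).round(4))
ang([("rest",[dict(np.load(f)) for f in("scene0.npz","scene3.npz","scene4.npz","scene5.npz")]),("now",[read_camera("scene") for _ in range(5)])])
o=get_obs();print(o["eef_pos"],o["contact_force"])
E
python3 lev.py
```

```text
eef_pos: [0.5702, -0.2595, 0.0737]
contact_force: [0.8, 2.4, 5.2]
eef_pos: [0.5703, -0.2594, 0.0723]
contact_force: [-0.8, 2.0, 6.8]
rest 631 638 slopes [ 0.   -0.28] angle above level 0.273 z at pad xy 0.1375
now 507 547 slopes [0.003 0.227] angle above level -0.223 z at pad xy 0.0759
[ 0.57024276 -0.2594817   0.07243266] [0.9925781  2.47348482 7.0345209 ]
```

Lever angle now reads about 0.50 by camera and about 0.53 by TCP travel. A last small nudge follows.

```bash
python3 -m jog '[{"gripper":1.0,"dx":0.0,"dy":0.0,"dz":-0.001,"rx":0.0,"ry":0.0,"rz":0.0},{"gripper":1.0,"dx":0.0,"dy":0.0,"dz":-0.002,"rx":0.0,"ry":0.0,"rz":0.0},{"gripper":1.0,"dx":0.0,"dy":0.0,"dz":-0.002,"rx":0.0,"ry":0.0,"rz":0.0},{"gripper":1.0,"dx":0.0,"dy":0.0,"dz":-0.002,"rx":0.0,"ry":0.0,"rz":0.0}]'; python3 lev.py; python3 - <<'E'
from h import *
r=read_camera("scene");cv2.imwrite("pics/fin.png",cv2.resize(r["pixels"][140:310,200:400],None,fx=3.9,fy=3.5,interpolation=cv2.INTER_CUBIC))
E
```

```text
t: 16.3
eef_pos: [0.5703, -0.2591, 0.0706]
tool_rot: [0.707, 0.024, 0.707, -0.022]
contact_force: [-0.7, 4.6, 8.9]
gripper_width: -0.003
rest 631 638 slopes [ 0.   -0.28] angle above level 0.273 z at pad xy 0.1375
now 487 538 slopes [0.015 0.234] angle above level -0.23 z at pad xy 0.0737
[ 0.57029939 -0.25918284  0.07062732] [-0.68340171  3.37748638  8.86533434]
```

View pics/fin.png

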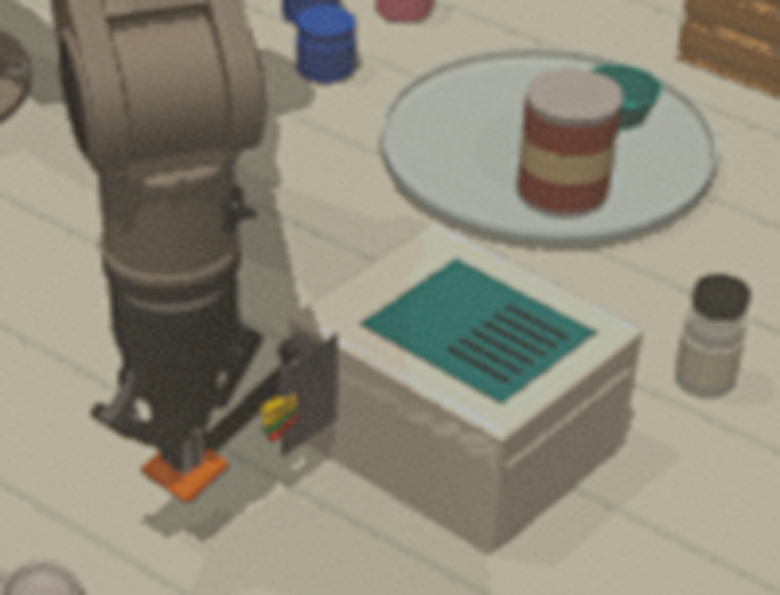

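The pad has dropped 64–66 mm, about 0.53–0.54 rad, and it is held steady. The drawer is shut and the rest is undisturbed.

```bash
python3 -c "
from station import *;print(hand_in())"
```

```text
the job is handed in; nothing more can be done
None
```

I stood the jar upright in the drawer's seat, let go of it and pushed the drawer shut. I then pressed the lever to about its third stop, and the job was handed in at about 16 s with the arm still holding it there.

**Drawer:** It moved about 135 mm and then stopped hard, with the push rising to about 23 N without further travel. In the top picture the panel is level with the housing front to within about 2 mm, which is as fine as the image allows.

**Lever:** Three force dips showed the three stops passing. At the end the pad was 64 mm below rest by the camera and 66 mm by the arm's own travel. The geometry puts the third stop at about 65 mm, so the lever is at roughly 0.53 to 0.54 rad. The camera's direct reading of the pad's tilt disagreed slightly, at 0.50 rad, but it also reads low with the lever at rest. The hold took about 9 N, with the force rising after the third dip.

**What went wrong:**
- **First push:** It missed. The closed fingertips end at about the height of the tool point rather than 19 mm ahead of it, so they passed over the panel and just above the jar without any noticeable force. I backed out and pushed lower.
- **Rejected command:** My first move command was refused for its format, and nothing moved.

In the last picture, the can, cup, spice jar and the look-alikes in view stood as before. I did not check the tea tin, spoon or rolling pin handle again, but the arm never went near them. The jar itself is hidden inside the closed drawer; it was last seen in the drawer partway through the push, moving along with it.

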